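# Slide the filled tip box to the closing place and snap its lid on

### The arm

A 6-joint arm with a two-finger parallel gripper is mounted at the origin on the work surface. World frame = base frame: x ahead of the robot, y to its left, z up, the work surface at z = 0. Lengths are in m, angles in rad, forces in N, time in s.
With the tool pointing down it reaches from about 0.375 to 0.975 m from the base axis. Payload 3.8 kg.
Tool frame: the origin (TCP) lies on the centre line of the jaws, within the pads' length; the fingertips stand 17 mm ahead of it and the grasp point (between the pads) lies 2 mm behind it (bot.tip_extent is the distance from the TCP to the fingertips, in m); z points along the fingers, y is the line along which they close (so a half turn about z gives the same grasp; the last joint's range is limited). The gripper opens to 85 mm and grips with 20 to 120 N. Pads are 22 mm wide; open, the fingers measure 114 mm over their backs; the gripper's body (76 mm by 85 mm) begins 54 mm behind the grasp point. The pads swing forward as they close: fully open they stand 13 mm farther back than shut.
Start: joints at [1.083, 0.264, 1.604, -0, 1.274, -0.037], TCP at [0.294, 0.608, 0.248] pointing down, gripper open.
Joint ranges: [-2.63, 2.63], [-0.94, 2.18], [0.31, 2.57], [-1.31, 4.45], [0, 2.66], [-2.55, 2.55]. Speed limits (rad/s): [2.57, 2.57, 3.14, 3.14, 3.14, 3.14].

### API

Orientations are given as a rotation vector (axis times angle).
In Python, from workcell import readout, read_camera, finish_job, bot gives the robot as it stands.
- The arm moves only by the tool jog_arm, never from a script. Its argument "deltas" is one flat list of numbers, 7 for each row, row after row: the shift along the tool's x, y, z in m, then the turn, a rotation vector about the tool's x, y, z in degrees, then the gripper command: -1 is shut, 1 is fully open, values between are in proportion. A call has 1 to 8 rows; each row is the pose to reach, as a shift and turn from the pose commanded when the call began, along the tool's axes at that moment; what a row does not reach only later rows make up. A row lasts 1/10 s, in which the tool goes at most 50 mm and 8.59 degrees, less where a joint would pass 70% of its speed; a pose out of reach is approached as far as the arm can. A call with a gripper value outside its range is refused whole. The fingers move at their own pace and stop on an object; "squeeze" is the grip in N (left out, the last holds). Time passes only in rows, so rows that repeat a pose let the fingers close. It gives the time, the measured TCP pose, the force, the opening and the grip force at its end, in the units of the state.
- readout.read_state(): the state, without advancing time (a new reading comes with each control period).
- read_camera(name): name is "scene" or "side" or "wrist"; returns a dict with "color" (384x512x3 uint8, blue, green, red), "fx", "fy", "cx", "cy" (pixels), "dist" ([k1, k2, p1, p2, k3] as OpenCV has them; the pictures are not rectified), "origin" and "attitude" of the camera in the world. Camera axes: x right, y down, z forward; pixel columns grow to the right and rows downward; lengths in m; the calibration is good to about 2 mm. A picture is of the moment at which its call begins. There is no depth.
- finish_job(): hands the job in; it is judged then, once.
The state is a dict: "time": time; "q": joint angles; "joint_vel": joint speeds; "joint_torque": joint torques, N m; "tool_pos": TCP position; "tcp_rot": TCP orientation; "wrist_force": force on the tool from outside, world axes, zero at the start; "torque": the same for the moment, N m; "width": opening from 0.0 (shut) to 1.0 (fully open); "grip_force": force on a finger pad.
Only numpy, scipy, OpenCV 4.12 (cv2) and the standard library are available. Lean on these libraries where they do the work, as an engineer would, in place of code of your own. Each camera call takes 0.05 s, during which the arm holds its last target. There are 200 camera calls.

### The job

Slide the open tip box along the bench from the outlined filling place to the closing place marked by four corner brackets, without lifting it, so that it stands upright, squarely inside the brackets. Then fit the loose lid on it, lip down, and press until both end clips snap over it and it is fully home on the rim; keep pressing down on the lid firmly and finish like that, still pressing, without letting go. Do not disturb the beaker, the bottle or the well plate.

Things in the scene. Friction and masses are not known exactly. Their poses are not given: they have to be found in the camera images.
- mark_fill: Filling place: closed rectangular outline of flat black tape on the bench (128 x 84 mm), where the box starts. Origin at its centre on the bench, x along the long side.
- mark_close: Closing place: four L-shaped corner brackets of flat black tape on the bench (128 x 84 mm overall), where the box must end. Origin at its centre on the bench, x along the long side.
- box_mid (a point): Loose open white tip box holding pipette tips, 0.25 to 0.45 kg: 104 (its x) x 60 (its y) x 45 mm high, walls 3 mm, mouth 98 x 54 mm; same when turned half round. The point is its centre, half-way up, 22.5 mm above the bench; z up. Grip it across the 60 mm. The tips stay 16 mm below the rim.
- lid_grip (a point): Loose white lid, 60 g, lying lip down on the bench: plate 108 (x) x 60 (y) x 4 mm; on top, across its middle, a grip rib 14 thick (x) x 44 long (y) x 22 mm high; below a tapered lip 14 mm deep, 91 x 47 mm at the plate, narrower below. The point is the rib's centre, 11 mm below its top, 15 mm above the plate's underside, 29 mm above the bench; z up. Same when turned half round.
- box_rim (a point): Centre of the box's mouth at rim height, 45 mm above its foot; axes as the box. On each short end (+x and -x) of the box a sprung clip, 36 mm wide, stands up to 66 mm above the foot and 63 mm from the centre; its sloped nose reaches inward over the lid's edge and gives way outward when the lid is pressed down.
- lid_under (a point): Centre of the underside of the lid's plate; axes as the lid. It lies on box_rim when fully home; the lip has about 3.5 mm of play in the mouth. The lid meets the clips about 12 mm above home; pressing takes about 10 to 15 N until, some 5 to 1 mm above home, the force drops as the clips snap over it; then it meets the rim. A 40 N grip on the rib holds it.
- beaker: Glass beaker, 70 mm across, 80 mm high; bystander. Origin at the centre of its underside.
- bottle: Amber bottle, 56 mm across, about 110 mm high; bystander. Origin at the centre of its underside.
- plate: Clear well plate 85 x 127 x 14 mm lying flat; bystander. Origin at the centre of its underside.
Not all that is in view belongs to the job. Leave any purple or turquoise look-alike of the part that bears lid_grip alone.

How it is judged:
By the outcome, as a careful person would: the job done as asked, in the order asked, and still so for the second after the job is handed in, while the arm keeps its last pose, push and grip.
It also fails if it takes over 67 s, if anything falls off the work surface, if the arm or the gripper's body presses on something with over 40 N, if the wrist force passes 120 N, or if a joint passes its speed limit or range.

## Working session

There is one attempt and no reset: what is moved stays moved. The work goes in short steps, Python scripts to look and compute and a tool call to move; the robot and the scene stay as the last step left them, time stands still between calls to the robot, and variables do not carry over. Pictures are saved under pics/ and viewed, at most 10 in all, crops included, and the job is handed in when it is done.

Besides the shell and the picture viewer there is one more tool, called after "Call:" by a JSON object that holds its "api" and its "payload", one argument or row to a line. jog_arm: Moves the arm, as the interface text tells. Its arguments: {"type":"object","properties":{"deltas":{"type":"array"},"squeeze":{"type":"number"}},"required":["deltas"]}

```bash
mkdir -p pics; cat > h.py <<'E'
import numpy as np,cv2,pickle
from scipy.spatial.transform import Rotation as R
from workcell import readout, read_camera, finish_job, bot
def snap(name,tag):
    c=read_camera(name); cv2.imwrite(f'pics/{tag}.png',c['color']); pickle.dump(c,open(f'pics/{tag}.pkl','wb')); return c
def load(tag): return pickle.load(open(f'pics/{tag}.pkl','rb'))
def att(c):
    a=np.array(c['attitude'],float)
    return a if a.shape==(3,3) else R.from_rotvec(a).as_matrix()
def K(c): return np.array([[c['fx'],0,c['cx']],[0,c['fy'],c['cy']],[0,0,1]])
def ray(c,px):
    u=cv2.undistortPoints(np.array(px,float).reshape(-1,1,2),K(c),np.array(c['dist'])).reshape(-1,2)
    return np.c_[u,np.ones(len(u))]@att(c).T
def plane(c,px,z):
    d=ray(c,px);o=np.array(c['origin']); return o+d*((z-o[2])/d[:,2])[:,None]
def proj(c,P):
    r=att(c).T; t=-r@np.array(c['origin'])
    return cv2.projectPoints(np.array(P,float).reshape(-1,1,3),cv2.Rodrigues(r)[0],t,K(c),np.array(c['dist']))[0].reshape(-1,2)
E
python3 - <<'E'
from h import *
for n in ['scene','side','wrist']:
    c=snap(n,n+'0'); print(n,c['origin'],c['attitude'],c['fx'])
a,b=[load(n+'0')['color'] for n in ('scene','side')]
cv2.imwrite('pics/scene_up.png',cv2.resize(a,(800,600),interpolation=3))
cv2.imwrite('pics/side_up.png',cv2.resize(b,(800,600),interpolation=3))
s=readout.read_state();print(s['tool_pos'],s['tcp_rot'],s['time'],s['width'])
E
```

```text
scene [0.8785886  0.61696776 0.73749021] [-0.64846555 -2.65161304  1.17068309] 399.8929113526101
side [ 0.0613476  -0.85194739  0.88364061] [-2.24190223  0.61868035 -0.30205577] 390.0462126394394
wrist [0.23395045 0.63747248 0.37190322] [2.4618225  1.54328988 0.20454727] 275.075750565891
[0.29382324 0.60708818 0.2472176 ] [-7.01990358e-01 -3.06164976e+00  2.70369032e-03] 0.15 0.9992049111769368
```

View pics/scene_up.png

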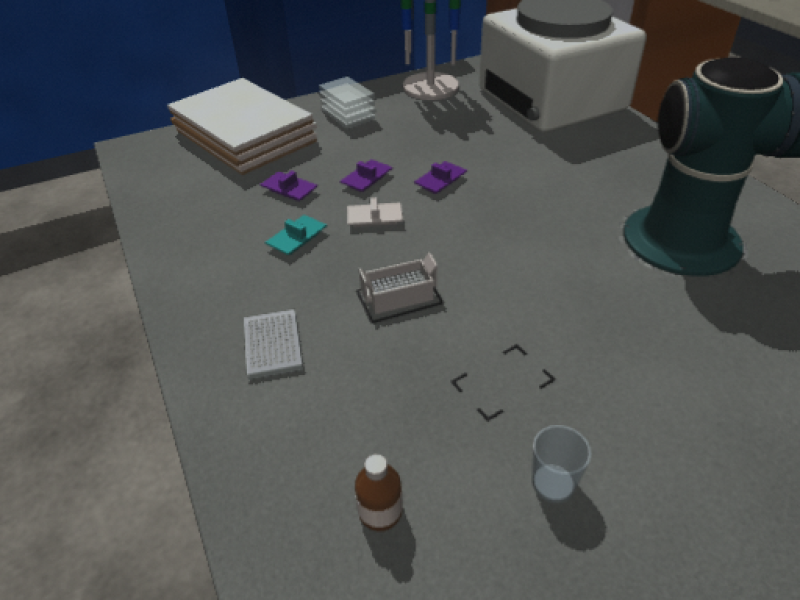

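View pics/side_up.png

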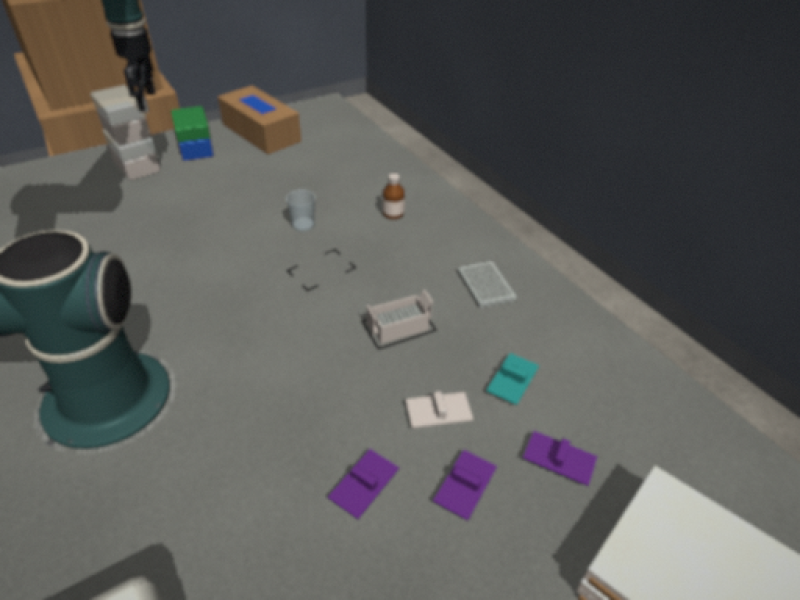

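The scene shows the white lid at (375,213), which I choose. Look-alikes are purple at (288,185), (367,174) and (441,176), and turquoise at (296,235). The box is at (400,290), the brackets at (503,382), and the beaker, bottle and well plate at (560,460), (379,495) and (272,343). Next I'll take close crops.

```bash
python3 - <<'E'
from h import *
for n,(x,y) in {'scene':(160,122),'side':(150,145)}.items():
    im=load(n+'0')['color'][y:y+150,x:x+200]
    im=cv2.convertScaleAbs(cv2.resize(im,(800,600),interpolation=cv2.INTER_CUBIC),alpha=1.3)
    cv2.imwrite(f'pics/{n}_crop.png',im)
E
```

```text
(no output)
```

View pics/scene_crop.png

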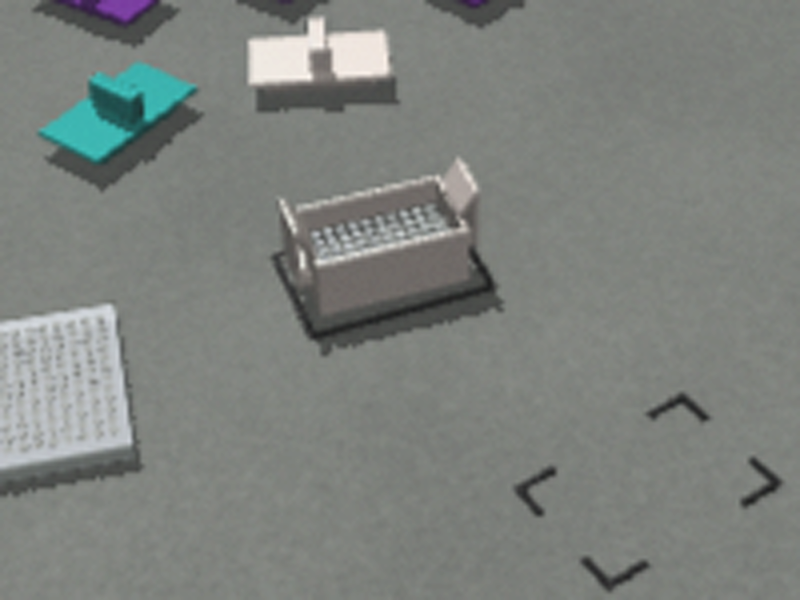

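View pics/side_crop.png

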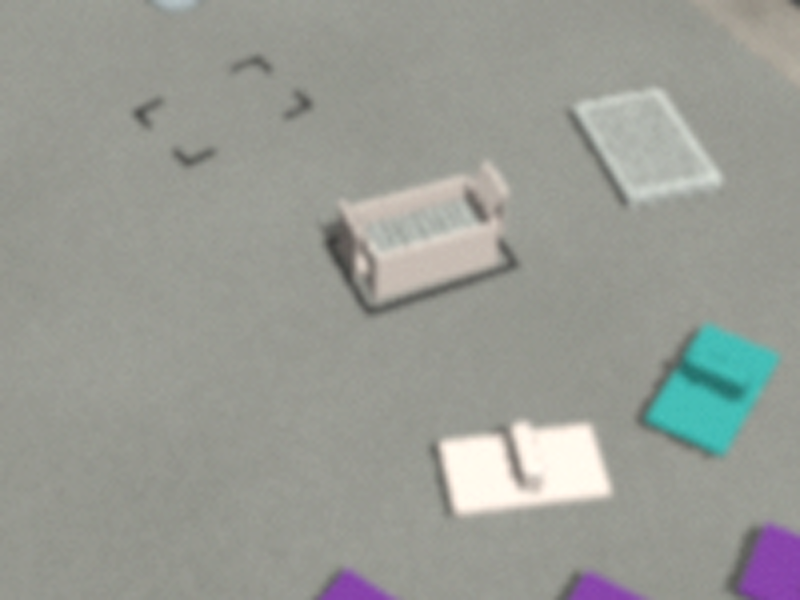

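The crops confirm the white lid with its rib, plus clear bracket and box-rim corners. I'll fit poses from both cameras.

```bash
cat > fit.py <<'E'
from h import *
from scipy.optimize import least_squares
def rect(p,L,W,z):
    a=p[2];c=np.array([[1,1],[1,-1],[-1,-1],[-1,1]])*[L/2,W/2]
    r=np.array([[np.cos(a),-np.sin(a)],[np.sin(a),np.cos(a)]])
    return np.c_[c@r.T+p[:2],np.full(4,z)]
def fit(obs,L,W,z,rz=None):
    best=None
    def res(p,k,fl): return np.r_[tuple((proj(c,np.roll(rect(p,L,W,z),-k,0)[::fl])-q).ravel() for c,q in obs)]
    c,q=obs[0];m=plane(c,q,z)[:,:2].mean(0)
    for k in range(4):
      for fl in (1,-1):
       for a0 in np.arange(-1.5,1.6,.5):
        s=least_squares(res,[*m,a0],args=(k,fl))
        if best is None or s.cost<best.cost: best=s
    p=best.x.copy(); p[2]=(p[2]+np.pi/2)%np.pi-np.pi/2
    return p,np.sqrt(2*best.cost/len(best.fun))
E
python3 - <<'E'
from fit import *
sc=load('scene0');si=load('side0')
S=lambda q:np.array(q)/4+[160,122]-.375
D=lambda q:np.array(q)/4+[150,145]-.375
data={'close':([(683,395),(781,484),(608,589),(514,490)],[(262,56),(312,103),(190,165),(135,112)],.128,.084,0),
'lid':([(248,38),(388,31),(394,82),(255,88)],[(438,438),(592,424),(611,495),(455,515)],.108,.060,.018),
'rim':([(297,210),(440,178),(470,230),(315,262)],[(345,212),(468,176),(500,233),(375,250)],.104,.060,.045)}
for n,(a,b,L,W,z) in data.items():
    for o in ([(sc,S(a))],[(si,D(b))],[(sc,S(a)),(si,D(b))]):
        p,e=fit(o,L,W,z);print(n,np.round(p[:2],4),round(np.degrees(p[2]),1),round(e,2))
# other objects, rough
print(plane(sc,[[560/1.5625,490/1.5625],[379/1.5625,515/1.5625],[272/1.5625,345/1.5625]],0))
E
```

```text
close [0.4924 0.1346] 7.1 0.56
close [0.4896 0.1317] 7.0 0.5
close [0.493  0.1345] 83.9 18.85
lid [ 0.4908 -0.3278] -22.1 0.66
lid [ 0.4865 -0.3369] -22.8 0.42
lid [ 0.4871 -0.3357] 61.2 16.77
rim [ 0.5462 -0.1088] -9.9 0.57
rim [ 0.5411 -0.114 ] -10.9 1.09
rim [ 0.5454 -0.1084] 65.7 16.53
[[ 0.52667426  0.32191885  0.        ]
 [ 0.74870185  0.2448612   0.        ]
 [ 0.77868136 -0.09943403  0.        ]]
```

```bash
cat >> h.py <<'E'
def delta(p,ya):
    "shift/turn in tool axes (mm,deg) to world pos p with tool y at world angle ya (deg), pointing down"
    s=readout.read_state(); R0=R.from_rotvec(s['tcp_rot']); a=np.radians(ya)
    y=np.array([np.cos(a),np.sin(a),0]);z=np.array([0,0,-1.]);M=np.c_[np.cross(y,z),y,z]
    d=R0.inv().apply(np.array(p)-s['tool_pos']); r=(R0.inv()*R.from_matrix(M)).as_rotvec(degrees=True)
    cy=R0.as_matrix()[:,1]
    print('shift mm',np.round(d*1e3,1),'turn',np.round(r,2),'| pos',np.round(s['tool_pos'],4),'y ang',round(np.degrees(np.arctan2(cy[1],cy[0])),2),'F',np.round(s['wrist_force'],1),'w',round(s['width'],3),'g',round(s['grip_force'],1),'t',s['time'])
E
python3 - <<'E'
from h import *
s=readout.read_state();c=load('wrist0');R0=R.from_rotvec(s['tcp_rot'])
print(R0.inv().apply(np.array(c['origin'])-s['tool_pos']),'\n',R0.as_matrix().T@att(c))
print([a for a in dir(bot) if a[0]!='_'],bot.tip_extent)
delta([.543,-.111,.25],79.6)
E
```

```text
[ 0.06714155  0.0010416  -0.12468114] 
 [[-5.14104065e-04 -9.64175636e-01 -2.65264166e-01]
 [ 9.99999095e-01 -1.65860568e-04 -1.33521571e-03]
 [ 1.24338559e-03 -2.65264612e-01  9.64174849e-01]]
['MotionError', 'tip_extent'] 0.017
shift mm [-537.1 -537.8   -1.9] turn [ -0.1   -0.02 -15.43] | pos [0.2938 0.6071 0.2472] y ang 64.17 F [0.1 0.3 0.2] w 0.999 g 0.0 t 0.15
```

Call:
{"api": "jog_arm", "payload": {
  "deltas": [-0.537, -0.538, -0.002, 0, 0, -15.4, 1, -0.537, -0.538, -0.002, 0, 0, -15.4, 1, -0.537, -0.538, -0.002, 0, 0, -15.4, 1, -0.537, -0.538, -0.002, 0, 0, -15.4, 1, -0.537, -0.538, -0.002, 0, 0, -15.4, 1, -0.537, -0.538, -0.002, 0, 0, -15.4, 1, -0.537, -0.538, -0.002, 0, 0, -15.4, 1, -0.537, -0.538, -0.002, 0, 0, -15.4, 1]
}}

```text
time: 0.95
tool_pos: [0.4251, 0.2277, 0.2492]
tcp_rot: [0.285, 3.128, 0.0]
wrist_force: [0.7, 0.2, -0.7]
width: 0.999
grip_force: 0.0
```

```bash
python3 -c "
from h import *
delta([.543,-.111,.25],79.6)"
```

```text
shift mm [-177.1 -311.8   -0.8] turn [ 0.    0.01 -0.  ] | pos [0.4251 0.2277 0.2492] y ang 79.6 F [ 0.7  0.2 -0.7] w 0.999 g 0.0 t 0.95
```

Call:
{"api": "jog_arm", "payload": {
  "deltas": [-0.05, -0.09, 0, 0, 0, 0, 1, -0.05, -0.09, 0, 0, 0, 0, 1, -0.05, -0.09, 0, 0, 0, 0, 1, -0.05, -0.09, 0, 0, 0, 0, 1]
}}

```text
time: 1.35
tool_pos: [0.4581, 0.1308, 0.2491]
tcp_rot: [-0.291, -3.128, -0.0]
wrist_force: [-0.1, -0.0, -0.5]
width: 0.997
grip_force: 0.0
```

```bash
python3 -c "
from h import *
snap('wrist','w_close')
delta([.543,-.111,.25],79.6)"
```

```text
shift mm [-128.2 -223.3   -1.1] turn [ 0.03 -0.04 -0.13] | pos [0.4578 0.1319 0.2491] y ang 79.47 F [0.1 0.7 0.3] w 1.005 g 0.0 t 1.4
```

Call:
{"api": "jog_arm", "payload": {
  "deltas": [-0.128, -0.223, 0, 0, 0, 0, 1, -0.128, -0.223, 0, 0, 0, 0, 1, -0.128, -0.223, 0, 0, 0, 0, 1, -0.128, -0.223, 0, 0, 0, 0, 1, -0.128, -0.223, 0, 0, 0, 0, 1, -0.128, -0.223, 0, 0, 0, 0, 1, -0.128, -0.223, 0, 0, 0, 0, 1]
}}

```text
time: 2.1
tool_pos: [0.544, -0.1099, 0.2488]
tcp_rot: [-0.286, -3.128, -0.001]
wrist_force: [0.8, -0.5, -0.7]
width: 0.996
grip_force: 0.0
```

```bash
python3 -c "
from h import *
snap('wrist','w_box')
delta([.543,-.111,.25],79.6)
a=[load(t)['color'][0:384,56:456] for t in ('w_close','w_box')]
im=cv2.convertScaleAbs(np.hstack(a),alpha=1.3); cv2.imwrite('pics/wpair.png',im); print(im.shape)"
```

```text
shift mm [ 0.1 -2.2 -1.2] turn [ 0.06 -0.08  0.02] | pos [ 0.5435 -0.1088  0.2488] y ang 79.62 F [ 0.4 -0.4 -0.1] w 0.997 g 0.0 t 2.15
(384, 800, 3)
```

View pics/wpair.png

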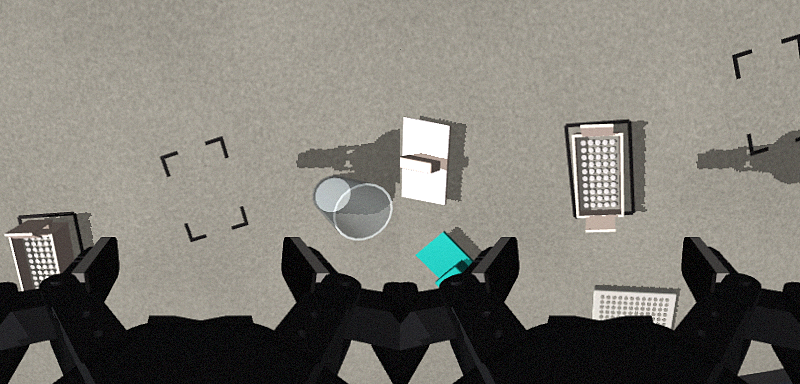

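The left view shows the brackets, with corners near (162,157), (223,138), (247,226) and (190,241). The right view shows the box near (600,175) inside its outline and the white lid near (425,160). I'll refine the corners to sub-pixel.

```bash
python3 - <<'E'
from fit import *
a=load('w_close');b=load('w_box')
A=a['color'][130:250,208:318];B=b['color'][112:242,212:297];L=b['color'][108:213,50:125]
up=lambda i,s:cv2.resize(i,None,fx=s,fy=s,interpolation=cv2.INTER_CUBIC)
W=np.zeros((600,800,3),np.uint8)
A=up(A,3);B=up(B,4);L=up(L,2)
W[:360,:330]=A;W[:520,335:675]=B;W[365:575,:150]=L
cv2.imwrite('pics/w3.png',W)
E
```

```text
(no output)
```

View pics/w3.png

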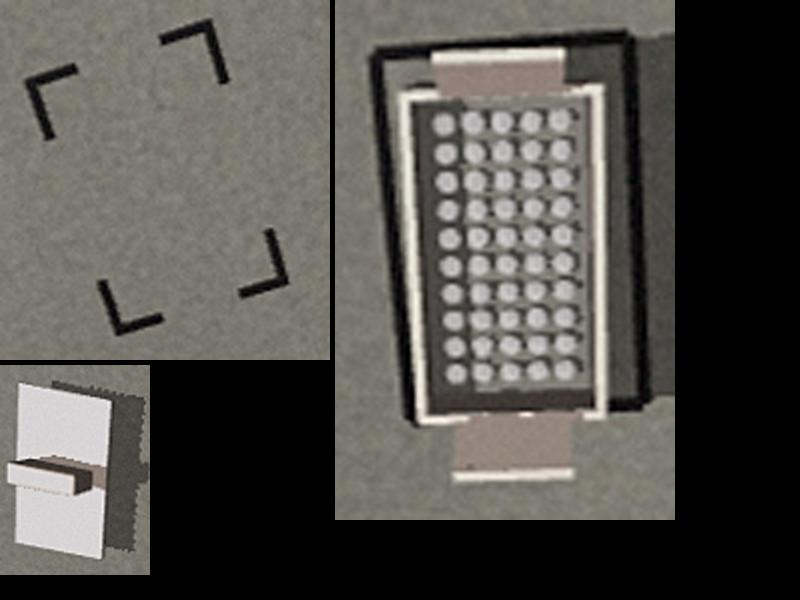

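The crops show the bracket corners (24,80), (209,19), (289,284), (117,335), the rim corners (399,92), (604,85), (607,418), (417,425), and the lid plate (18,382), (112,400), (103,558), (15,543).

```bash
python3 - <<'E'
from fit import *
a=load('w_close');b=load('w_box')
T=lambda q,o,s,w:(np.array(q,float)-w)/s+np.array(o)-.5+.5/s
for n,c,q,L,W,z in [('close',a,T([(24,80),(209,19),(289,284),(117,335)],(208,130),3,(0,0)),.128,.084,0),
 ('rim',b,T([(399,92),(604,85),(607,418),(417,425)],(212,112),4,(335,0)),.104,.06,.045),
 ('fill',b,T([(371,47),(629,32),(648,408),(408,424)],(212,112),4,(335,0)),.128,.084,0),
 ('lid',b,T([(18,382),(112,400),(103,558),(15,543)],(50,108),2,(0,365)),.108,.06,.018)]:
    p,e=fit([(c,q)],L,W,z);print(n,np.round(p[:2],4),round(np.degrees(p[2]),2),round(e,2))
delta([.543,-.111,.25],79.6)
E
```

```text
close [0.4897 0.1333] 7.42 1.42
rim [ 0.5448 -0.1107] -8.69 0.22
fill [ 0.5452 -0.1084] -6.44 1.04
lid [ 0.4884 -0.334 ] -21.83 0.38
shift mm [ 0.1 -2.2 -1.2] turn [ 0.06 -0.08  0.02] | pos [ 0.5435 -0.1088  0.2488] y ang 79.62 F [ 0.4 -0.4 -0.1] w 0.997 g 0.0 t 2.15
```

```bash
python3 - <<'E'
from fit import *
a=load('w_close');b=load('w_box')
T=lambda q,o,s,w:(np.array(q,float)-w)/s+np.array(o)-.5+.5/s
for n,c,q in [('close',a,T([(24,80),(209,19),(289,284),(117,335)],(208,130),3,(0,0))),('fill',b,T([(371,47),(629,32),(648,408),(408,424)],(212,112),4,(335,0)))]:
    P=plane(c,q,0)[:,:2];print(n,P.round(4).tolist(),P.mean(0).round(4),np.linalg.norm(P-np.roll(P,-1,0),axis=1).round(4))
    for i in (1,3):
        d=P[i]-P[(i+1)%4];print(np.degrees(np.arctan2(d[1],d[0])).round(2)%180)
    for i in (0,2):
        d=P[i]-P[(i+1)%4];print(np.degrees(np.arctan2(d[1],d[0])).round(2)%180-90)
    for m in (.127,.129,.131,.133):
        p,e=fit([(c,q)],m,m-.044,0);print(m,np.round(p[:2],4),round(np.degrees(p[2]),2),round(e,2))
E
```

```text
close [[0.4301, 0.0812], [0.4189, 0.1681], [0.5503, 0.1854], [0.5613, 0.0982]] [0.4902 0.1332] [0.0876 0.1325 0.0879 0.1322]
7.52000000000001
7.42
7.359999999999999
7.150000000000006
0.127 [0.4896 0.1333] 7.42 1.76
0.129 [0.4898 0.1333] 7.42 1.07
0.131 [0.49   0.1332] 7.41 0.39
0.133 [0.4902 0.1332] 7.41 0.36
fill [[0.4748, -0.1435], [0.4855, -0.0591], [0.6157, -0.0726], [0.606, -0.1586]] [ 0.5455 -0.1084] [0.0851 0.1309 0.0866 0.1321]
174.08
173.43
-7.260000000000005
-6.430000000000007
0.127 [ 0.5451 -0.1084] -6.44 1.37
0.129 [ 0.5453 -0.1084] -6.44 0.73
0.131 [ 0.5455 -0.1085] -6.44 0.48
0.133 [ 0.5457 -0.1085] -6.44 0.97
```

```bash
python3 -c "
from h import *
delta([.5448,-.1107,.026],81.3)"
```

```text
shift mm [ -1.9  -1.9 222.8] turn [ 0.06 -0.08 -1.68] | pos [ 0.5435 -0.1088  0.2488] y ang 79.62 F [ 0.4 -0.4 -0.1] w 0.997 g 0.0 t 2.15
```

Call:
{"api": "jog_arm", "payload": {
  "deltas": [-0.002, -0.002, 0.04, 0, 0, -1.7, 1, -0.002, -0.002, 0.08, 0, 0, -1.7, 1, -0.002, -0.002, 0.12, 0, 0, -1.7, 1, -0.002, -0.002, 0.16, 0, 0, -1.7, 1, -0.002, -0.002, 0.19, 0, 0, -1.7, 1, -0.002, -0.002, 0.21, 0, 0, -1.7, 1, -0.002, -0.002, 0.223, 0, 0, -1.7, 1, -0.002, -0.002, 0.223, 0, 0, -1.7, 1]
}}

```text
time: 2.95
tool_pos: [0.5433, -0.1104, 0.0246]
tcp_rot: [-0.235, -3.129, -0.002]
wrist_force: [0.3, -0.0, -0.5]
width: 0.997
grip_force: 0.0
```

```bash
python3 -c "
from h import *
delta([.5448,-.1107,.026],81.3)"
```

```text
shift mm [-1.5 -0.1 -1.4] turn [ 0.04 -0.24  0.11] | pos [ 0.5433 -0.1104  0.0246] y ang 81.41 F [ 0.3 -0.  -0.5] w 0.997 g 0.0 t 2.95
```

Call:
{"api": "jog_arm", "payload": {
  "deltas": [-0.0015, 0, -0.001, 0, 0, 0, 0.5, -0.0015, 0, -0.001, 0, 0, 0, 0.45, -0.0015, 0, -0.001, 0, 0, 0, -1, -0.0015, 0, -0.001, 0, 0, 0, -1, -0.0015, 0, -0.001, 0, 0, 0, -1, -0.0015, 0, -0.001, 0, 0, 0, -1, -0.0015, 0, -0.001, 0, 0, 0, -1, -0.0015, 0, -0.001, 0, 0, 0, -1],
  "squeeze": 30
}}

```text
time: 3.75
tool_pos: [0.5485, -0.113, 0.0295]
tcp_rot: [0.239, 3.128, 0.0]
wrist_force: [-0.2, 4.3, 6.9]
width: 0.699
grip_force: 35.5
```

```bash
python3 -c "
from h import *
delta([.4900,.1332,.0256],97.4)"
```

```text
shift mm [ 95.3 234.4   3.6] turn [-1.000e-02  2.300e-01 -1.614e+01] | pos [ 0.5485 -0.113   0.0295] y ang 81.26 F [-0.2  4.3  6.9] w 0.699 g 35.5 t 3.75
```

Call:
{"api": "jog_arm", "payload": {
  "deltas": [0.004, 0.01, 0, 0, 0, 0, -1, 0.009, 0.024, 0, 0, 0, 0, -1, 0.015, 0.039, 0, 0, 0, 0, -1, 0.021, 0.054, 0, 0, 0, 0, -1, 0.027, 0.069, 0, 0, 0, 0, -1, 0.033, 0.084, 0, 0, 0, 0, -1, 0.039, 0.099, 0, 0, 0, 0, -1, 0.0455, 0.116, 0, 0, 0, 0, -1]
}}

```text
time: 4.55
tool_pos: [0.5215, 0.0079, 0.0295]
tcp_rot: [0.238, 3.127, -0.003]
wrist_force: [2.2, -5.8, 7.6]
width: 0.693
grip_force: 35.6
```

Call:
{"api": "jog_arm", "payload": {
  "deltas": [0.006, 0.015, 0, 0, 0, 0, -1, 0.012, 0.03, 0, 0, 0, 0, -1, 0.018, 0.045, 0, 0, 0, -3, -1, 0.024, 0.06, 0, 0, 0, -6, -1, 0.03, 0.076, 0, 0, 0, -9, -1, 0.036, 0.092, 0, 0, 0, -12, -1, 0.042, 0.107, 0, 0, 0, -15, -1, 0.0455, 0.117, 0, 0, 0, -16.1, -1]
}}

```text
time: 5.35
tool_pos: [0.494, 0.1312, 0.0295]
tcp_rot: [-0.206, 3.13, -0.003]
wrist_force: [2.1, -7.6, 10.0]
width: 0.7
grip_force: 35.8
```

```bash
python3 -c "
from h import *
delta([.4900,.1332,.0256],97.4)
for n in ('scene','side','wrist'): snap(n,n+'1')
x=load('scene1')['color'][190:290,270:370];y=load('side1')['color'][140:200,170:250];w=load('wrist1')['color']
W=np.zeros((600,800,3),np.uint8);W[:400,:400]=cv2.resize(x,(400,400),interpolation=2);W[:300,400:]=cv2.resize(y,(400,300),interpolation=2);W[300:,400:]=cv2.resize(w,(400,300))
cv2.imwrite('pics/slid.png',W)"
```

```text
shift mm [3.8 2.5 3.9] turn [-0.11  0.26  0.13] | pos [0.494  0.1312 0.0295] y ang 97.53 F [ 2.1 -7.6 10. ] w 0.7 g 35.8 t 5.35
```

View pics/slid.png

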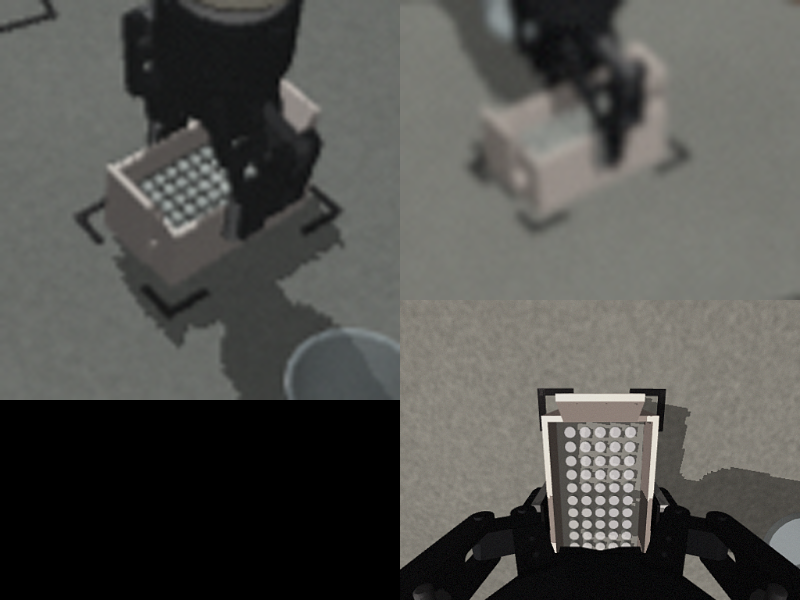

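The box stands between the brackets in all three views. I'll release it, rise and measure from above.

Call:
{"api": "jog_arm", "payload": {
  "deltas": [0, 0, 0, 0, 0, 0, 1, 0, 0, 0, 0, 0, 0, 1, 0, 0, 0, 0, 0, 0, 1, 0, 0, 0, 0, 0, 0, 1, 0, 0, -0.03, 0, 0, 0, 1, 0, 0, -0.08, 0, 0, 0, 1, 0, 0, -0.13, 0, 0, 0, 1, 0, 0, -0.18, 0, 0, 0, 1]
}}

```text
time: 6.3
tool_pos: [0.4912, 0.1308, 0.2085]
tcp_rot: [0.201, -3.134, 0.0]
wrist_force: [0.5, 0.1, -0.3]
width: 0.999
grip_force: 0.0
```

Call:
{"api": "jog_arm", "payload": {
  "deltas": [0, 0, -0.05, 0, 0, 0, 1, 0, 0, -0.05, 0, 0, 0, 1, 0, 0, -0.05, 0, 0, 0, 1, 0, 0, -0.05, 0, 0, 0, 1]
}}

```text
time: 6.7
tool_pos: [0.4909, 0.1308, 0.2556]
tcp_rot: [0.201, -3.132, 0.001]
wrist_force: [-0.6, -0.1, -0.5]
width: 0.997
grip_force: 0.0
```

```bash
python3 -c "
from h import *
delta([.4900,.1332,.25],97.4)
w=snap('wrist','w2')['color']
cv2.imwrite('pics/w2c.png',cv2.resize(w[90:240,160:360],(800,600),interpolation=2))"
```

```text
shift mm [0.6 2.5 5.6] turn [-0.01 -0.16 -0.04] | pos [0.4909 0.1308 0.2556] y ang 97.36 F [-0.6 -0.1 -0.5] w 0.997 g 0.0 t 6.7
```

View pics/w2c.png

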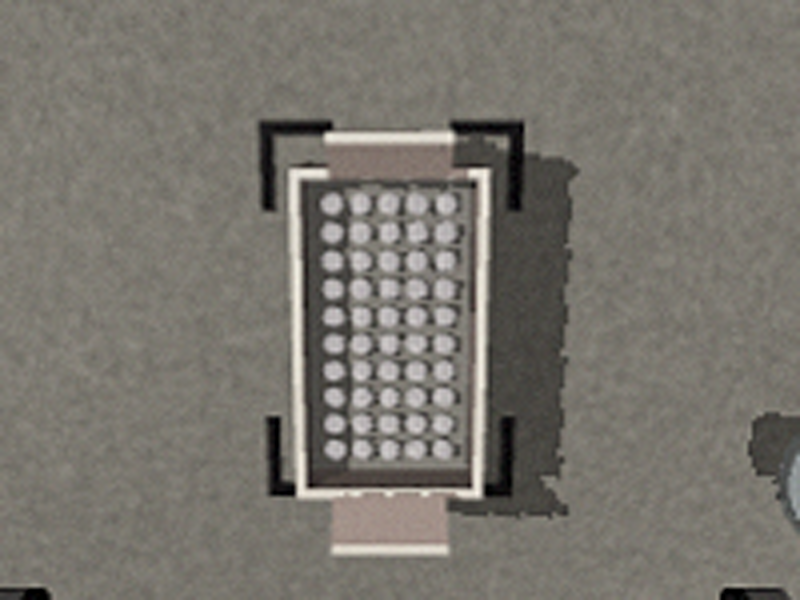

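The box sits square and centred. Bracket outer corners are (260,121), (524,121), (514,497), (268,497), and rim corners are (288,168), (492,168), (485,498), (297,498).

```bash
python3 - <<'E'
from fit import *
c=load('w2');T=lambda q:np.array(q,float)/4+[160,90]-.375
for n,q,L,W,z in [('close',[(260,121),(524,121),(514,497),(268,497)],.1315,.0875,0),('rim',[(288,168),(492,168),(485,498),(297,498)],.104,.06,.045)]:
    p,e=fit([(c,T(q))],L,W,z);print(n,p[:2].round(4),np.degrees(p[2]).round(2),round(e,2))
delta([.4884,-.334,.25],-21.8)
delta([.4884,-.334,.25],158.2)
E
```

```text
close [0.4902 0.1336] 7.29 0.56
rim [0.4896 0.133 ] 7.52 0.22
shift mm [  61.8 -460.7    5.4] turn [ -0.26  -0.12 119.17] | pos [0.4906 0.1308 0.255 ] y ang 97.37 F [ 0.3 -0.1 -1.1] w 1.0 g 0.0 t 6.75
shift mm [  61.8 -460.7    5.4] turn [  0.11  -0.23 -60.83] | pos [0.4906 0.1308 0.255 ] y ang 97.37 F [ 0.3 -0.1 -1.1] w 1.0 g 0.0 t 6.75
```

Call:
{"api": "jog_arm", "payload": {
  "deltas": [0.062, -0.461, 0.005, 0, 0, 119, 1, 0.062, -0.461, 0.005, 0, 0, 119, 1, 0.062, -0.461, 0.005, 0, 0, 119, 1, 0.062, -0.461, 0.005, 0, 0, 119, 1, 0.062, -0.461, 0.005, 0, 0, 119, 1, 0.062, -0.461, 0.005, 0, 0, 119, 1, 0.062, -0.461, 0.005, 0, 0, 119, 1, 0.062, -0.461, 0.005, 0, 0, 119, 1]
}}

```text
time: 7.55
tool_pos: [0.4884, -0.2703, 0.2503]
tcp_rot: [-1.61, -2.693, -0.0]
wrist_force: [1.3, 0.4, 0.8]
width: 1.001
grip_force: 0.0
```

```bash
python3 -c "
from h import *
delta([.4884,-.334,.25],-21.8)"
```

```text
shift mm [-56.1 -30.2   0.2] turn [-0.2  -0.16 50.04] | pos [ 0.4884 -0.2703  0.2503] y ang 28.24 F [1.3 0.4 0.8] w 1.001 g 0.0 t 7.55
```

Call:
{"api": "jog_arm", "payload": {
  "deltas": [-0.056, -0.03, 0, 0, 0, 50, 1, -0.056, -0.03, 0, 0, 0, 50, 1, -0.056, -0.03, 0, 0, 0, 50, 1, -0.056, -0.03, 0, 0, 0, 50, 1, -0.056, -0.03, 0, 0, 0, 50, 1, -0.056, -0.03, 0, 0, 0, 50, 1, -0.056, -0.03, 0, 0, 0, 50, 1, -0.056, -0.03, 0, 0, 0, 50, 1]
}}

```text
time: 8.35
tool_pos: [0.4897, -0.3319, 0.251]
tcp_rot: [-2.59, -1.773, 0.002]
wrist_force: [-0.0, -0.2, -0.3]
width: 0.998
grip_force: 0.0
```

```bash
python3 -c "
from h import *
delta([.4884,-.334,.25],-21.8)
w=snap('wrist','w3')['color']
cv2.imwrite('pics/w3c.png',cv2.resize(w[90:240,150:350],(800,600),interpolation=2))"
```

```text
shift mm [-2.5 -0.4  1. ] turn [-0.19 -0.05  0.58] | pos [ 0.4897 -0.3319  0.251 ] y ang -21.22 F [-0.  -0.2 -0.3] w 0.998 g 0.0 t 8.35
```

View pics/w3c.png

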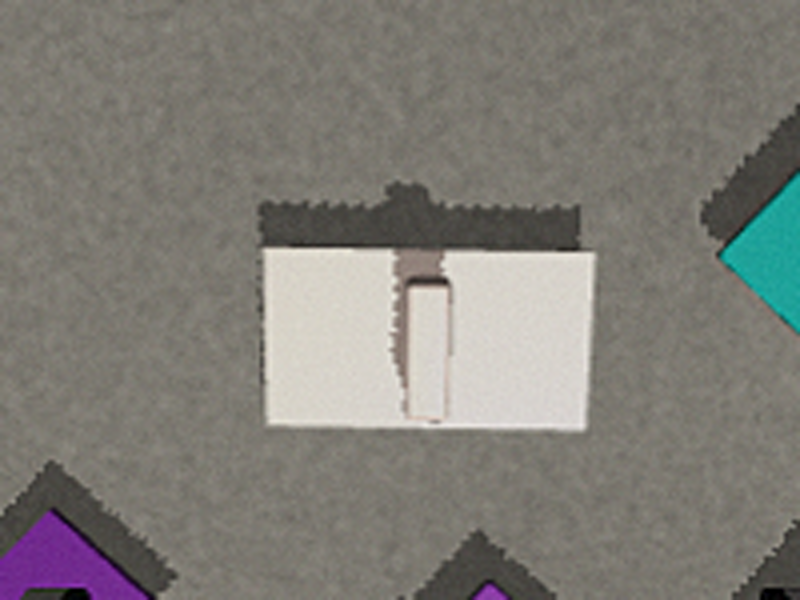

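This confirms the white lid: plate corners (263,248), (596,252), (587,431), (267,427), and rib top (407,285), (449,287), (446,421), (407,420).

```bash
python3 - <<'E'
from fit import *
c=load('w3');T=lambda q:np.array(q,float)/4+[150,90]-.375
for n,q,L,W,z in [('plate',[(263,248),(596,252),(587,431),(267,427)],.108,.06,.018),('rib',[(407,285),(449,287),(446,421),(407,420)],.014,.044,.040)]:
    p,e=fit([(c,T(q))],L,W,z);print(n,p[:2].round(4),np.degrees(p[2]).round(2),round(e,2))
    if n=='plate': delta([*p[:2],.031],np.degrees(p[2]))
E
```

```text
plate [ 0.4888 -0.335 ] -21.94 0.1
shift mm [ -3.4   0.6 220.5] turn [-0.14 -0.04  0.7 ] | pos [ 0.4899 -0.332   0.2515] y ang -21.24 F [0.4 0.1 0.3] w 1.003 g 0.0 t 8.4
rib [ 0.4886 -0.3347] -21.97 0.53
```

Call:
{"api": "jog_arm", "payload": {
  "deltas": [-0.0035, 0.0005, 0.04, 0, 0, 0.7, 0, -0.0035, 0.0005, 0.08, 0, 0, 0.7, 0, -0.0035, 0.0005, 0.12, 0, 0, 0.7, 0, -0.0035, 0.0005, 0.15, 0, 0, 0.7, 0, -0.0035, 0.0005, 0.18, 0, 0, 0.7, 0, -0.0035, 0.0005, 0.2, 0, 0, 0.7, 0, -0.0035, 0.0005, 0.212, 0, 0, 0.7, 0, -0.0035, 0.0005, 0.212, 0, 0, 0.7, 0]
}}

```text
time: 9.2
tool_pos: [0.4882, -0.3347, 0.0388]
tcp_rot: [-2.601, -1.754, 0.002]
wrist_force: [0.9, -0.4, -0.1]
width: 0.503
grip_force: 0.0
```

```bash
python3 -c "
from h import *
delta([.4888,-.335,.038],-21.95)"
```

```text
shift mm [-0.1  0.7  0.8] turn [-0.24 -0.06 -0.07] | pos [ 0.4882 -0.3347  0.0388] y ang -22.02 F [ 0.9 -0.4 -0.1] w 0.503 g 0.0 t 9.2
```

Call:
{"api": "jog_arm", "payload": {
  "deltas": [0, 0.0005, 0, 0, 0, 0, -0.3, 0, 0.0005, 0, 0, 0, 0, -0.5, 0, 0.0005, 0, 0, 0, 0, -0.6, 0, 0.0005, 0, 0, 0, 0, -1, 0, 0.0005, 0, 0, 0, 0, -1, 0, 0.0005, 0, 0, 0, 0, -1, 0, 0.0005, 0, 0, 0, 0, -1],
  "squeeze": 60
}}

```text
time: 9.9
tool_pos: [0.4912, -0.3368, 0.0427]
tcp_rot: [2.604, 1.753, 0.001]
wrist_force: [-1.1, 0.4, 5.7]
width: 0.147
grip_force: 61.5
```

Call:
{"api": "jog_arm", "payload": {
  "deltas": [0, 0, -0.01, 0, 0, 0, -1, 0, 0, -0.03, 0, 0, 0, -1, 0, 0, -0.06, 0, 0, 0, -1, 0, 0, -0.09, 0, 0, 0, -1, 0, 0, -0.1, 0, 0, 0, -1, 0, 0, -0.1, 0, 0, 0, -1]
}}

```text
time: 10.5
tool_pos: [0.4913, -0.3369, 0.1433]
tcp_rot: [2.602, 1.753, 0.002]
wrist_force: [1.2, -0.0, -0.7]
width: 0.142
grip_force: 60.7
```

Call:
{"api": "jog_arm", "payload": {
  "deltas": [0.03, -0.012, 0, 0, 0, 0, -1, 0.065, -0.026, 0, 0, 0, -4, -1, 0.1, -0.04, 0, 0, 0, -8, -1, 0.135, -0.054, 0, 0, 0, -12, -1, 0.17, -0.068, 0, 0, 0, -16, -1, 0.205, -0.082, 0, 0, 0, -20, -1, 0.24, -0.096, 0, 0, 0, -24, -1, 0.275, -0.11, 0, 0, 0, -29.4, -1]
}}

```text
time: 11.3
tool_pos: [0.4898, -0.0382, 0.1389]
tcp_rot: [-2.07, -2.36, 0.003]
wrist_force: [-0.1, 0.2, -1.2]
width: 0.142
grip_force: 60.7
```

```bash
python3 -c "
from h import *
delta([.4912+.0008,-.3368+.468,.143],7.45)"
```

```text
shift mm [167.6  24.3  -4.1] turn [-0.19 -0.05  0.04] | pos [ 0.4898 -0.0382  0.1389] y ang 7.49 F [-0.1  0.2 -1.2] w 0.142 g 60.7 t 11.3
```

Call:
{"api": "jog_arm", "payload": {
  "deltas": [0.03, 0.004, 0, 0, 0, 0, -1, 0.07, 0.009, 0, 0, 0, 0, -1, 0.11, 0.014, 0, 0, 0, 0, -1, 0.14, 0.018, 0, 0, 0, 0, -1, 0.16, 0.021, 0, 0, 0, 0, -1, 0.17, 0.0225, 0, 0, 0, 0, -1, 0.17, 0.0225, 0, 0, 0, 0, -1, 0.17, 0.0225, 0, 0, 0, 0, -1]
}}

```text
time: 12.1
tool_pos: [0.4916, 0.131, 0.1401]
tcp_rot: [-2.074, -2.358, 0.003]
wrist_force: [-0.7, -0.2, -1.1]
width: 0.146
grip_force: 60.7
```

```bash
python3 -c "
from h import *
delta([.4896,.1330,.139],7.45)
for n in ('scene','side','wrist'): snap(n,n+'4')
x=load('scene4')['color'][160:310,250:400];y=load('side4')['color'][90:210,140:260];w=load('wrist4')['color']
W=np.zeros((600,800,3),np.uint8);W[216:,:384]=cv2.resize(x,(384,384),interpolation=2);W[:216,:216]=cv2.resize(y,(216,216),interpolation=2);W[288:,416:]=cv2.resize(w,(384,288))
W[:288,416:]=cv2.resize(w[200:350,160:360],(384,288),interpolation=2)
cv2.imwrite('pics/above.png',cv2.convertScaleAbs(W,alpha=1.3))"
```

```text
shift mm [ 2.3 -1.7  1.1] turn [-0.11  0.04 -0.12] | pos [0.4916 0.131  0.1401] y ang 7.33 F [-0.7 -0.2 -1.1] w 0.146 g 60.7 t 12.1Traceback (most recent call last):
  File "<string>", line 6, in <module>
    W=np.zeros((600,800,3),np.uint8);W[216:,:384]=cv2.resize(x,(384,384),interpolation=2);W[:216,:216]=cv2.resize(y,(216,216),interpolation=2);W[288:,416:]=cv2.resize(w,(384,288))
                                                                                                                                               ~^^^^^^^^^^^
ValueError: could not broadcast input array from shape (288,384,3) into shape (312,384,3)
```

```bash
python3 - <<'E'
from fit import *
import os
def tri(tag):
    if not os.path.exists(f'pics/{tag}.pkl'): snap(tag[:-1],tag)
    return load(tag)
W=np.zeros((600,800,3),np.uint8)
for tag,(x0,y0,w,h),(X,Y),s in [('wrist4',(130,130,260,254),(0,0),2),('scene4',(270,170,110,130),(524,0),2.4),('side4',(150,105,110,115),(524,320),2.4)]:
    c=tri(tag);im=cv2.resize(c['color'][y0:y0+h,x0:x0+w],None,fx=s,fy=s,interpolation=2)
    im=cv2.convertScaleAbs(im,alpha=1.2)
    for p,L,Wd,z,col in [((.4896,.133,np.radians(7.45)),.108,.06,.118,(0,0,255)),((.4896,.133,np.radians(7.45)),.104,.06,.045,(0,255,0))]:
        q=((proj(c,rect(p,L,Wd,z))+.5-[x0,y0])*s).astype(int);cv2.polylines(im,[q],True,col,1)
    hh,ww=min(im.shape[0],600-Y),min(im.shape[1],800-X);W[Y:Y+hh,X:X+ww]=im[:hh,:ww]
cv2.imwrite('pics/above.png',W)
E
```

```text
(no output)
```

View pics/above.png

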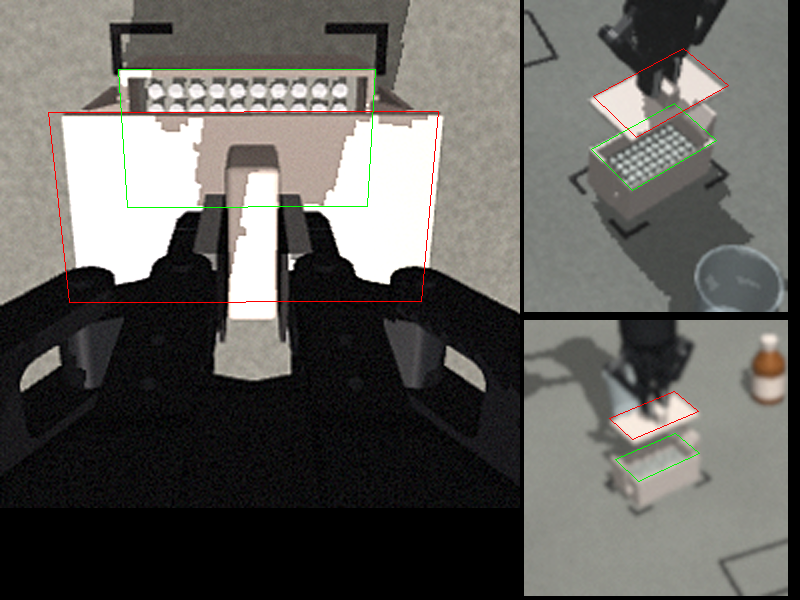

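The wrist view shows the lid's upper corners at (63,116) and (441,112), a little right of the predicted (49,112) and (438,112). The rim matches its outline. I'll quantify that offset.

```bash
python3 - <<'E'
from fit import *
c=load('wrist4');g=c['color'].min(2).astype(float)
for y in (192,196,205,215,225,235,250):
    r=np.where(g[y]>150)[0]; print(y,r.min(),r.max(), end=' | ')
for x in (168,180,190,320,335,345): 
    r=np.where(g[183:200,x]>150)[0]; print('col',x,r.min()+183, end=' | ')
print()
# edge points: (pixel, edge) fit
pts=[]
for y in (200,210,220,230,240):
    r=np.where(g[y,150:370]>150)[0]+150; pts+= [((r.min()-.5,y),0,-.054),((r.max()+.5,y),0,.054)]
for x in (168,175,180,325,335,343):
    pts.append(((x,np.where(g[183:200,x]>150)[0].min()+182.5),1,.030))
# lid axes: along=lid x ~ world +x (7.45deg), y ~ world +y
def res(p,full=False):
    q=plane(c,[a[0] for a in pts],p[3])[:,:2]-p[:2];a=p[2]
    l=q@np.array([[np.cos(a),-np.sin(a)],[np.sin(a),np.cos(a)]])
    return np.array([l[i,k]-v for i,(_,k,v) in enumerate(pts)])*1e3
s=least_squares(res,[.49,.133,.13,.115],loss='soft_l1',x_scale=[.01,.01,.1,.01])
print(s.x[:2].round(4),np.degrees(s.x[2]).round(2),s.x[3].round(4),res(s.x).round(1))
E
```

```text
192 161 350 | 196 162 350 | 205 162 349 | 215 163 348 | 225 164 347 | 235 165 346 | 250 167 345 | col 168 188 | col 180 188 | col 190 188 | col 320 192 | col 335 194 | col 345 188 | 
[0.4922 0.1302] 5.93 0.1151 [-0.3 -0.7 -0.2 -0.   0.   0.1  0.2  0.2  0.3  0.3  0.   0.1  0.2 -0.3
 -1.3  1.1]
```

```bash
python3 - <<'E'
from fit import *
c=load('wrist4');g=c['color'].min(2).astype(int)
for y in (168,172,176,180): print(y,g[y,185:200],g[y,308:324])
for x in (196,200,215,250,300,310): print(x,g[158:172,x])
for x in (164,170,180,190,340,346,349): print('lid',x,g[183:200,x])
pr=proj(c,rect((.4896,.133,np.radians(7.45)),.104,.06,.045));print(pr.round(1))
E
```

```text
168 [125 120 116 112 142 207 222 221 211 181 162 161 164 167 170] [109  94  88  82  77  94 130 132 137  95  69  59  64  63  69  65]
172 [136 132 130 121 120 136 198 240 190  65  50  58  63  60  66] [ 93  59  58  46  36  76 135 133 137  96  71  69  62  68  60  62]
176 [ 59  56  50  59  77 112 135 132 120  72  51  53  58  55  63] [ 87  52  57  60  34 102 135 136 138  81  50  40  48  40  49  50]
180 [ 52  53  47  70  87 100 111 127 167 140  45  53  54  50  60] [ 66  52  54  54  45 122 140 116  92  82  89  62  42  42  43  39]
196 [ 75  77  73  63  67  61  39 214 223 231 161  71  42  54]
200 [ 64  62  67  61  66  61  39 211 221 226 172  78  65  71]
215 [ 62  64  64  62  62  59  55 126 134 132 134 131 137 129]
250 [ 66  69  61  64  65  56  76 125 135 136 137  68  69  68]
300 [ 64  65  61  65  61  60  72 127 137 136  95  66  65  90]
310 [ 73  70  64  60  64  55  69 126 136 146  88  52  53  62]
lid 164 [123 128 132  68  75 217 222 218 215 215 217 217 217 219 215 217 218]
lid 170 [127 114 152  68  78 220 223 218 218 213 215 216 215 221 219 219 217]
lid 180 [ 81 135 144  68  76 219 224 218 213 220 218 220 214 216 219 218 217]
lid 190 [134 137 139  69  78 223 224 215 213 215 220 221 219 221 219 219 221]
lid 340 [114 110 113  64  87 128 120 209 218 211 210 216 208 211 213 210 210]
lid 346 [119 121 116  57 121 214 215 210 212 210 213 212 213 210 213 210 211]
lid 349 [129 119 124  54 116 213 218 215 211 217 215 216 216 218 216 220 212]
[[317.1 164. ]
 [313.3 232.9]
 [193.3 233.2]
 [188.5 164.5]]
```

```bash
python3 - <<'E'
from fit import *
c=load('wrist4');g=c['color'].min(2).astype(float)
pts=[]
for y in (195,205,215,225,235,245):
    r=np.where(g[y,150:370]>150)[0]+150; pts+= [((r.min()-.5,y),0,-.054),((r.max()+.5,y),0,.054)]
pts+=[((x,187.4),1,.030) for x in (164,170,180,190)]+[((x,187),1,.030) for x in (346,347,348,349)]
def res(p):
    q=plane(c,[a[0] for a in pts],p[3])[:,:2]-p[:2];a=p[2]
    l=q@np.array([[np.cos(a),-np.sin(a)],[np.sin(a),np.cos(a)]])
    return np.array([l[i,k]-v for i,(_,k,v) in enumerate(pts)])*1e3
s=least_squares(res,[.49,.133,.13,.115],x_scale=[.01,.01,.1,.01])
print(s.x[:2].round(4),np.degrees(s.x[2]).round(2),s.x[3].round(4),res(s.x).round(1))
delta(np.array(readout.read_state()['tool_pos'])+[.4896-s.x[0],.133-s.x[1],0],7.45)
E
```

```text
[0.4921 0.1316] 7.37 0.1152 [-0.   0.1  0.   0.   0.   0.   0.  -0.  -0.  -0.1 -0.  -0.1  0.  -0.
 -0.  -0.   0.   0.   0.   0. ]
shift mm [ 1.7 -2.3  0. ] turn [-0.03  0.02 -0.21] | pos [0.4921 0.1306 0.1408] y ang 7.24 F [-0.2  0.6 -0.3] w 0.141 g 60.7 t 12.25
```

The fit puts the lid 2.5 mm and 1.4 mm off the box centre. I'll correct that and descend to just above the clips.

Call:
{"api": "jog_arm", "payload": {
  "deltas": [0.0017, -0.0023, 0, 0, 0, 0, -1, 0.0017, -0.0023, 0.01, 0, 0, 0, -1, 0.0017, -0.0023, 0.02, 0, 0, 0, -1, 0.0017, -0.0023, 0.03, 0, 0, 0, -1, 0.0017, -0.0023, 0.038, 0, 0, 0, -1, 0.0017, -0.0023, 0.045, 0, 0, 0, -1, 0.0017, -0.0023, 0.05, 0, 0, 0, -1, 0.0017, -0.0023, 0.05, 0, 0, 0, -1],
  "squeeze": 80
}}

```text
time: 13.05
tool_pos: [0.4891, 0.1329, 0.09]
tcp_rot: [-2.074, -2.358, 0.002]
wrist_force: [-0.6, 0.6, -0.1]
width: 0.137
grip_force: 83.4
```

Call:
{"api": "jog_arm", "payload": {
  "deltas": [0, 0, 0.002, 0, 0, 0, -1, 0, 0, 0.004, 0, 0, 0, -1, 0, 0, 0.005, 0, 0, 0, -1, 0, 0, 0.006, 0, 0, 0, -1, 0, 0, 0.006, 0, 0, 0, -1]
}}

```text
time: 13.55
tool_pos: [0.4898, 0.1331, 0.0854]
tcp_rot: [2.075, 2.359, 0.0]
wrist_force: [-0.9, -0.3, 2.5]
width: 0.138
grip_force: 83.9
```

Call:
{"api": "jog_arm", "payload": {
  "deltas": [0, 0, 0.001, 0, 0, 0, -1, 0, 0, 0.002, 0, 0, 0, -1, 0, 0, 0.003, 0, 0, 0, -1, 0, 0, 0.003, 0, 0, 0, -1]
}}

```text
time: 13.95
tool_pos: [0.4909, 0.1333, 0.0831]
tcp_rot: [2.074, 2.358, 0.003]
wrist_force: [-1.6, -0.2, 5.4]
width: 0.139
grip_force: 84.5
```

Call:
{"api": "jog_arm", "payload": {
  "deltas": [0, 0, 0.001, 0, 0, 0, -1, 0, 0, 0.002, 0, 0, 0, -1, 0, 0, 0.003, 0, 0, 0, -1, 0, 0, 0.004, 0, 0, 0, -1, 0, 0, 0.004, 0, 0, 0, -1]
}}

```text
time: 14.45
tool_pos: [0.4915, 0.1334, 0.0798]
tcp_rot: [2.074, 2.357, 0.005]
wrist_force: [-2.4, 0.3, 8.6]
width: 0.134
grip_force: 85.0
```

Call:
{"api": "jog_arm", "payload": {
  "deltas": [0, 0, 0.001, 0, 0, 0, -1, 0, 0, 0.002, 0, 0, 0, -1, 0, 0, 0.003, 0, 0, 0, -1, 0, 0, 0.003, 0, 0, 0, -1]
}}

```text
time: 14.85
tool_pos: [0.4891, 0.1329, 0.0742]
tcp_rot: [-2.075, -2.358, 0.001]
wrist_force: [-0.2, -0.2, -3.7]
width: 0.135
grip_force: 83.2
```

The force dropped, so the clips have snapped. Next I'll press down onto the rim.

Call:
{"api": "jog_arm", "payload": {
  "deltas": [0, 0, 0.001, 0, 0, 0, -1, 0, 0, 0.002, 0, 0, 0, -1, 0, 0, 0.003, 0, 0, 0, -1, 0, 0, 0.003, 0, 0, 0, -1]
}}

```text
time: 15.25
tool_pos: [0.4892, 0.1329, 0.0741]
tcp_rot: [-2.074, -2.358, 0.003]
wrist_force: [-8.9, -2.0, 19.9]
width: 0.135
grip_force: 86.3
```

Call:
{"api": "jog_arm", "payload": {
  "deltas": [0, 0, 0.001, 0, 0, 0, -1, 0, 0, 0.002, 0, 0, 0, -1, 0, 0, 0.003, 0, 0, 0, -1, 0, 0, 0.003, 0, 0, 0, -1]
}}

```text
time: 15.65
tool_pos: [0.4893, 0.133, 0.074]
tcp_rot: [-2.074, -2.358, 0.004]
wrist_force: [-18.6, -3.6, 42.8]
width: 0.142
grip_force: 89.2
```

Call:
{"api": "jog_arm", "payload": {
  "deltas": [0, -0.001, 0, 0, 0, 0, -1, 0, -0.001, 0, 0, 0, 0, -1]
}}

```text
time: 15.85
tool_pos: [0.4892, 0.133, 0.074]
tcp_rot: [-2.075, -2.359, 0.001]
wrist_force: [-15.3, -3.6, 37.1]
width: 0.139
grip_force: 88.8
```

```bash
python3 - <<'E'
from h import *
delta([.4896,.133,.074],7.45)
s=readout.read_state(); print(np.round(s['torque'],2))
E
```

```text
shift mm [-0.   0.4 -0. ] turn [-0.02  0.02 -0.12] | pos [0.4892 0.133  0.074 ] y ang 7.33 F [-15.3  -3.6  37.1] w 0.139 g 88.8 t 15.85
[-0.64  2.56 -0.05]
```

Call:
{"api": "jog_arm", "payload": {
  "deltas": [0, 0, 0, 0, 0, 0, -1, 0, 0, 0, 0, 0, 0, -1, 0, 0, 0, 0, 0, 0, -1, 0, 0, 0, 0, 0, 0, -1, 0, 0, 0, 0, 0, 0, -1, 0, 0, 0, 0, 0, 0, -1, 0, 0, 0, 0, 0, 0, -1, 0, 0, 0, 0, 0, 0, -1]
}}

```text
time: 16.65
tool_pos: [0.4892, 0.1329, 0.074]
tcp_rot: [-2.075, -2.359, 0.001]
wrist_force: [-16.1, -2.8, 39.1]
width: 0.138
grip_force: 88.8
```

```bash
python3 - <<'E'
from fit import *
# numeric check: lid plate edges and bracket corners in the wrist view
c=snap('wrist','wrist9');g=c['color'].min(2).astype(int)
p=(.4896,.133,np.radians(7.45))
print('pred lid top',proj(c,rect(p,.108,.06,.049)).round(1).tolist()); print('pred bracket',proj(c,rect((.4902,.1334,np.radians(7.4)),.1315,.0875,0)).round(1)[[0,3]].tolist())
y=int(proj(c,rect(p,.108,.06,.049))[0,1])+4
r=np.where(g[y,100:420]>140)[0]+100;print('row',y,r.min(),r.max())
d=np.argwhere(g[60:200,130:390]<28)+[60,130];print('dark bbox',d.min(0),d.max(0))
E
```

```text
pred lid top [[351.5, 188.8], [342.5, 282.0], [169.5, 282.3], [160.1, 189.2]]
pred bracket [[347.6, 153.3], [165.8, 153.6]]
row 192 161 350
dark bbox [153 166] [185 348]
```

The pose is stable. The lid edges and brackets match the predicted pixels to within about 1 px, with 39 N pressing.

```bash
python3 -c "
from workcell import finish_job
print(finish_job())"
```

```text
the job is handed in; nothing more can be done
None
```

I slid the box into the brackets (within about 1 mm) and pressed the lid on until the force dropped as the clips snapped. I handed the job in at about 17 s, with the arm still pressing the lid onto the rim at about 39 N; the final check was by pixel positions and force only.

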